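# Book out the blue trap body and hold it up for inspection

## Robot

A 6-joint arm with a two-finger parallel gripper is mounted at the origin on the work surface. World frame = base frame: x ahead of the robot, y to its left, z up, the work surface at z = 0. Lengths are in m, angles in rad, forces in N, time in s.
With the tool pointing down it reaches from about 0.375 to 0.925 m from the base axis. Payload 5.7 kg.
Tool frame: the origin (TCP) lies midway between the tips of the shut fingers; the grasp point (between the pads) lies 19 mm behind it; z points along the fingers, y is the line along which they close (so a half turn about z gives the same grasp; the last joint's range is limited). The gripper opens to 88 mm and grips with 3 to 60 N. Pads are 20 mm wide; open, the fingers measure 115 mm over their backs; the gripper's body (75 mm by 178 mm) begins 61 mm behind the grasp point.
Start: joints at [-1.439, 0.359, 1.51, -0, 1.272, -0.115], TCP at [0.147, -0.582, 0.223] pointing down, gripper open.
Joint ranges: [-2.97, 2.97], [-1.01, 2.36], [0.21, 2.38], [-0.96, 4.11], [0.2, 2.71], [-2.98, 2.98]. Speed limits (rad/s): [2.39, 2.39, 3.14, 3.14, 3.14, 3.14].

## Interface

Orientations are given as a unit quaternion [x, y, z, w].
In Python, from bench import move_ptp, servo_line, goto_joints, move_gripper, sleep, inverse_kinematics, capture, PlanningError, close_job, spot_in, silhouettes, current_clock, current_joint_pos, current_qvel, current_joint_torque, current_position, current_orientation, current_force, current_torque, current_finger_gap, current_grip_force gives the robot as it stands. Calls block until the motion is done:
- move_ptp(position, orientation): joint-space move of the TCP to a pose.
- servo_line(position, orientation=None, rate=0.15, contact_N=None): straight line of the TCP; orientation=None keeps the orientation; rate is the mean speed in m/s. With contact_N (N) it stops when the force on the tool has changed by that much, and returns True; else False.
- goto_joints(angles): joint-space move.
- move_gripper(opening): finger opening in m; the grip force is fixed at half the most; returns when the fingers have stopped.
- sleep(seconds).
- inverse_kinematics(position, orientation): joint angles nearest the present ones, or None.
- capture(name): name is "side" or "top"; returns a dict with "image" (420x560x3 uint8, blue, green, red), "range_z" (420x560 float32, m along the optical axis (not along the pixel's ray), 0 where there is no reading), "intrinsics" (3x3 intrinsics, pixels), "R" (3x3) and "t" (3): a world point X has camera coordinates R X + t. Camera axes: x right, y down, z forward; pixel columns grow to the right and rows downward; lengths in m; the calibration is good to about 2 mm. A picture is of the moment at which its call begins.
A pose or a line that the arm cannot do raises PlanningError and nothing moves.
- close_job(): hands the job in; it is judged then, once.
Trained networks look in the newest picture that a camera, given by its name, has taken for a name from the list of things; names that differ only in an ending like _2 or _b are one class to them, and where a whole thing is asked for, a point or a joint stands for the part that bears it (a point fixed in the world has none). Each returns a list of dicts, best first, with "conf" (0 to 1); they miss things now and then, are a little off and sometimes report something else, mostly with a low value. They report only what shows in the picture. A call takes as long as a camera call. They do not tell look-alikes from the thing itself.
- spot_in(camera, query): "xy" ([column, row] in pixels, amid what is visible of it).
- silhouettes(camera, query): "region" (420x560 bool, what is visible of it) and "xy" ([column, row] in pixels, amid what is visible of it).
Readings, each from a call of its own:
- current_clock(): time.
- current_joint_pos(): joint angles.
- current_qvel(): joint speeds.
- current_joint_torque(): joint torques, N m.
- current_position(): TCP position.
- current_orientation(): TCP orientation.
- current_force(): force on the tool from outside, world axes, zero at the start.
- current_torque(): the same for the moment, N m.
- current_finger_gap(): finger opening in m.
- current_grip_force(): force on a finger pad.
Only numpy, scipy, OpenCV 4.12 (cv2) and the standard library are available. Lean on these libraries where they do the work, as an engineer would, in place of code of your own. Each camera call takes 0.05 s, during which the arm holds its last target. There are 200 camera calls.

## Task

Book out the blue trap body: push the yellow plunger of the issue counter fully down, then lift the blue body straight up out of its slot, keeping it upright, until its foot is about 5 cm above the tops of the other bodies. Finish holding it there in the gripper, still and level above the stand; do not put it down or let it go. Leave the other bodies and the things lying on the bench where they are.

Things in the scene. Friction and masses are not known exactly. Their poses are not given: they have to be found in the camera images.
- trap_blue_center (a point): blue cast trap body, 122 mm tall, about 0.6 kg, upright in any one slot of the stand. Point on its axis 61 mm above its foot; z up. Barrel 48 mm across; bolted flange 60 mm across, 66 to 78 mm above the foot; square neck above it. Two stubs (24 mm across, collars 34 mm) stick out along +x and -x, 45 mm above the foot, to 50 mm from the axis
- trap_blue_neck (a point): middle of the blue body's square neck, the place to grip: 34 x 34 mm, flats facing the body's x and y axes, 44 mm tall, from the flange 22 mm below this point to the body's top 22 mm above it; this point is on the axis, 100 mm above the foot
- trap_red_center (a point): a cast trap body like the blue one, same size and shape, painted red; point at its centre, 61 mm above its foot; leave it in its slot
- trap_grey_center (a point): a cast trap body like the blue one, same size and shape, painted grey; point at its centre, 61 mm above its foot; leave it in its slot
- trap_bronze_center (a point): a cast trap body like the blue one, same size and shape, in brown bronze; point at its centre, 61 mm above its foot; leave it in its slot
- stand: fixed stand of two dark angle irons, 370 mm along its y axis, 79 mm along x, 62 mm high; origin on the bench at its centre. Four slots open at the top (at y = -132, -44, 44, 132 mm, 30 mm wide) take the stubs of the bodies, about 3 mm free either way. Feet rest 4 mm above the bench, tops are at 126 mm; bodies lift straight up
- plunger_top (a point): middle of the top face of the yellow round plunger (36 mm across) on the grey issue counter, a 64 x 64 mm box, 56 mm high, fixed to the bench. At rest the top face is 80 mm above the bench. Pushed straight down from above; the point moves with it
- plunger (a joint): stroke of the plunger: 0 up, 0.012 m fully down against its stop; sprung, 3 N to start and 7 N fully down, comes up again when released
- spanner: steel spanner, 200 mm long, lying on the bench beyond the stand; leave alone
- indicator: brass sight flow indicator, 100 x 40 x 50 mm, green glass windows, on the bench beyond the counter; origin under its centre; leave alone
- plug: squat dark iron drain plug, 44 mm across, 34 mm high, on the bench beyond the stand; origin under its centre; leave alone
There are look-alikes about, which are no part of the job. Of the things like the part that bears trap_blue_center, leave any that is green; of the rest the smaller one is meant.

How it is judged:
By the outcome, as a careful person would: the job done as asked, in the order asked, and still so for the second after the job is handed in, while the arm keeps its last pose, push and grip.
It also fails if it takes over 48 s, if anything falls off the work surface, if the arm or the gripper's body presses on something with over 40 N, if the wrist force passes 120 N, or if a joint passes its speed limit or range.

## Working session

There is one attempt and no reset: what is moved stays moved. The work goes in short steps, each a Python script; the robot and the scene stay as the last script left them, time stands still between calls to the robot, and variables do not carry over. Pictures are saved under pics/ and viewed, at most 10 in all, crops included, and the job is handed in when it is done.

```bash
mkdir -p pics
cat > h.py <<'E'
import numpy as np, cv2
from bench import *
def world(c,u,v,z):
    K=c["intrinsics"];p=np.array([(u-K[0,2])/K[0,0]*z,(v-K[1,2])/K[1,1]*z,z]);return c["R"].T@(p-c["t"])
def cloud(c,m):
    v,u=np.nonzero(m&(c["range_z"]>0));z=c["range_z"][v,u];K=c["intrinsics"]
    P=np.stack([(u-K[0,2])/K[0,0]*z,(v-K[1,2])/K[1,1]*z,z],1);return (P-c["t"])@c["R"]
E
python3 - <<'E'
from h import *
for n in ("side","top"):
    c=capture(n);cv2.imwrite(f"pics/{n}0.png",c["image"])
    print(n,"cam at",(-c["R"].T@c["t"]).round(3))
    for q in ("trap_blue_center","plunger_top","stand","trap_red_center","trap_grey_center","trap_bronze_center","plunger"):
        for d in silhouettes(n,q):
            P=cloud(c,d["region"])
            if len(P)==0: continue
            print(q,round(d["conf"],2),np.round(d["xy"]),len(P),"med",np.median(P,0).round(3),"lo",np.percentile(P,2,axis=0).round(3),"hi",np.percentile(P,98,axis=0).round(3))
E
```

```text
side cam at [0.355 0.669 0.726]
trap_blue_center 0.88 [399. 165.] 1722 med [ 0.38  -0.294  0.077] lo [ 0.321 -0.33   0.003] hi [ 0.438 -0.277  0.157]
trap_blue_center 0.79 [379. 253.] 3264 med [0.367 0.054 0.104] lo [0.306 0.002 0.005] hi [0.426 0.08  0.172]
trap_blue_center 0.7 [311. 220.] 1025 med [ 0.526 -0.002  0.081] lo [ 0.487 -0.032  0.018] hi [0.582 0.011 0.125]
plunger_top 0.83 [260. 358.] 393 med [0.505 0.325 0.078] lo [0.489 0.297 0.051] hi [0.522 0.34  0.081]
stand 0.76 [301. 274.] 1589 med [0.517 0.095 0.029] lo [ 0.488 -0.242 -0.   ] hi [0.582 0.131 0.061]
trap_red_center 0.61 [322. 199.] 897 med [ 0.52  -0.089  0.081] lo [ 0.483 -0.171  0.012] hi [ 0.575 -0.074  0.125]
trap_red_center 0.37 [310. 223.] 1099 med [ 0.526 -0.003  0.081] lo [ 0.487 -0.08   0.014] hi [0.583 0.013 0.125]
trap_bronze_center 0.62 [291. 252.] 1449 med [0.534 0.086 0.074] lo [0.491 0.056 0.007] hi [0.585 0.1   0.125]
plunger 0.73 [324. 202.] 840 med [ 0.521 -0.089  0.082] lo [ 0.483 -0.118  0.019] hi [ 0.579 -0.076  0.125]
plunger 0.64 [264. 358.] 373 med [0.505 0.326 0.078] lo [0.489 0.308 0.072
[... 677 characters left out ...]
.492 -0.252 -0.002] hi [0.581 0.12  0.079]
trap_red_center 0.77 [318. 219.] 725 med [ 0.534 -0.105  0.082] lo [ 0.489 -0.134  0.004] hi [ 0.581 -0.081  0.128]
trap_grey_center 0.81 [354. 221.] 701 med [ 0.528 -0.192  0.083] lo [ 0.484 -0.219  0.051] hi [ 0.577 -0.169  0.128]
trap_grey_center 0.44 [169. 159.] 716 med [0.69  0.243 0.039] lo [ 0.643  0.223 -0.001] hi [0.74  0.267 0.052]
trap_bronze_center 0.58 [242. 220.] 705 med [0.541 0.064 0.082] lo [0.496 0.04  0.047] hi [0.589 0.091 0.128]
plunger 0.56 [131. 239.] 198 med [0.508 0.317 0.079] lo [0.492 0.301 0.071] hi [0.524 0.334 0.084]
plunger 0.54 [283. 219.] 710 med [ 0.537 -0.022  0.082] lo [ 0.491 -0.048  0.051] hi [0.585 0.003 0.129]
```

View pics/side0.png

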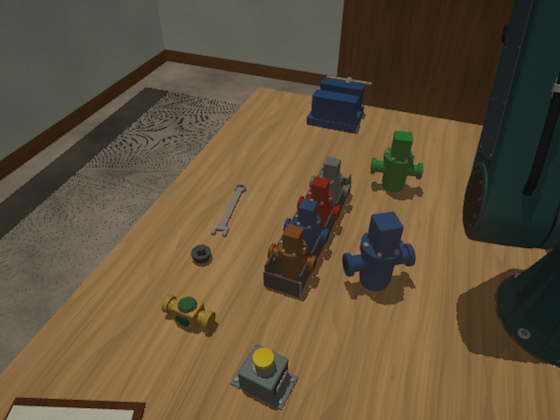

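View pics/top0.png

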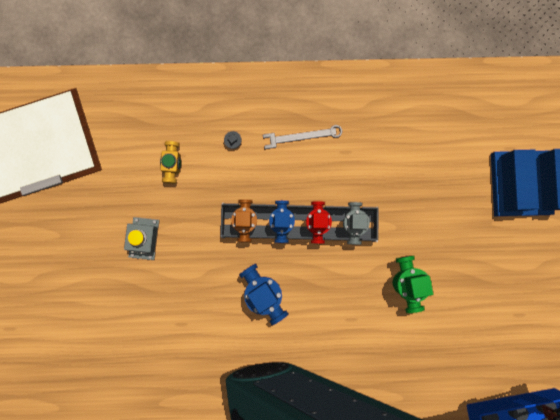

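Side picture: the small blue body is in the stand at (308,220). The larger blue look-alike stands free at (380,250), the green one is at (397,165) and the plunger at (263,358). The top picture agrees: blue (282,221), plunger (136,238). Next I measure the neck and plunger precisely and push the plunger.

```bash
cat > m.py <<'E'
from h import *
def measure():
    c=capture("top"); P=cloud(c,np.ones((420,560),bool)); z=P[:,2]
    C=[]
    for y0 in (-.192,-.105,-.022,.064):
        s=P[(z>.119)&(z<.135)&(abs(P[:,1]-y0)<.03)&(abs(P[:,0]-.535)<.035)]
        C.append(cv2.minAreaRect(s[:,:2].astype(np.float32)*1000)); print(len(s),C[-1],s.mean(0).round(4))
    s=P[(z>.074)&(z<.086)&(abs(P[:,1]-.317)<.03)&(abs(P[:,0]-.507)<.03)]
    print("plunger",len(s),s.mean(0).round(4),cv2.minEnclosingCircle(s[:,:2].astype(np.float32)))
    n=np.array([r[0] for r in C])/1000
    yaw=-np.polyfit(n[:,1],n[:,0],1)[0]; print("yaw",yaw, "spacing",np.diff(n[:,1]))
    return n,yaw,s.mean(0)
E
python3 - <<'E'
from m import *
n,yaw,p=measure()
c=capture("side");P=cloud(c,np.ones((420,560),bool));z=P[:,2]
s=P[(z>.122)&(z<.132)&(abs(P[:,1]+.022)<.03)&(abs(P[:,0]-.535)<.035)];print("side neck",len(s),s.mean(0).round(4))
s=P[(z>.077)&(z<.086)&(abs(P[:,1]-.317)<.03)&(abs(P[:,0]-.507)<.03)];print("side plunger",len(s),s.mean(0).round(4))
from scipy.spatial.transform import Rotation as R
print("ori",current_orientation(),current_position(),current_clock(),R.from_quat(current_orientation()).as_matrix().round(3))
for k in (-2,-1,0,1,2):
    q=(R.from_rotvec([0,0,yaw+k*np.pi/2])*R.from_quat([1,0,0,0])).as_quat()
    print(k,q.round(3),inverse_kinematics([.537,-.022,.09],q),inverse_kinematics([.507,.317,.1],q))
E
```

```text
242 ((531.3443603515625, -195.7771453857422), (34.369285583496094, 34.099796295166016), 87.33389282226562) [ 0.5309 -0.1954  0.1251]
227 ((534.762451171875, -108.24067687988281), (34.343509674072266, 31.9754695892334), 88.39165496826172) [ 0.5348 -0.1072  0.1252]
224 ((538.9964599609375, -22.038257598876953), (31.47163200378418, 31.8330135345459), 88.68025970458984) [ 0.539  -0.0219  0.1252]
229 ((543.2485961914062, 66.33998107910156), (33.932621002197266, 31.903091430664062), 88.64945983886719) [0.543  0.0655 0.1252]
plunger 183 [0.5084 0.3174 0.0787] ((0.5084227919578552, 0.3178652822971344), 0.018055403605103493)
yaw -0.04578135822111591 spacing [0.08753647 0.08620242 0.08837824]
side neck 167 [ 0.5357 -0.0149  0.1244]
side plunger 320 [0.5053 0.3241 0.0789]
ori [ 9.92395089e-01  1.23093399e-01 -2.74473090e-07 -3.92796998e-05] [ 0.14656266 -0.58179217  0.22263067] 0.9 [[ 0.97   0.244 -0.   ]
 [ 0.244 -0.97   0.   ]
 [ 0.    -0.    -1.   ]]
-2 [-0.023 -1.     0.     0.   ] [-1.69497078e-01  4.29532765e-01  1.78771740e+00 -4.44089210e-16
  9.24342493e-01 -1.69451205e+00] [ 4.4329203
[... 206 characters left out ...]
0 -2.65251926e+00]
0 [ 1.    -0.023  0.     0.   ] [-1.69497078e-01  4.29532765e-01  1.78771740e+00 -4.44089210e-16
  9.24342493e-01  1.44708061e+00] [ 4.43292038e-01  4.87031302e-01  1.64316954e+00 -4.44089210e-16
  1.01139181e+00  2.05986972e+00]
1 [0.723 0.691 0.    0.   ] [-1.69497078e-01  4.29532765e-01  1.78771740e+00 -4.44089210e-16
  9.24342493e-01 -1.23715720e-01] [ 4.43292038e-01  4.87031302e-01  1.64316954e+00 -4.44089210e-16
  1.01139181e+00  4.89073396e-01]
2 [0.023 1.    0.    0.   ] [-1.69497078e-01  4.29532765e-01  1.78771740e+00 -4.44089210e-16
  9.24342493e-01 -1.69451205e+00] [ 4.43292038e-01  4.87031302e-01  1.64316954e+00 -4.44089210e-16
  1.01139181e+00 -1.08172293e+00]
```

Run:
```python
from h import *
Q=[.723,.691,0,0];Q=list(np.array(Q)/np.linalg.norm(Q))
servo_line([.147,-.582,.33],rate=.25)
move_gripper(0)
move_ptp([.507,.320,.30],Q)
servo_line([.507,.320,.095],rate=.2)
for n in("side","top"):
    c=capture(n);cv2.imwrite(f"pics/{n}1.png",c["image"])
    if n=="side": cv2.imwrite("pics/s1.png",cv2.resize(c["image"][280:420,170:360],None,fx=4,fy=4))
    X=c["intrinsics"]@(c["R"]@np.array(current_position())+c["t"]);print(n,X[:2]/X[2])
f0=np.array(current_force())
print(servo_line([.507,.320,.060],rate=.03,contact_N=14),current_position(),np.array(current_force())-f0)
c=capture("side");cv2.imwrite("pics/s2.png",cv2.resize(c["image"][280:420,170:360],None,fx=4,fy=4))
print(current_clock())
```

```text
side [261.6055191  349.43206295]
top [131.92267523 236.81159318]
True [0.5070398  0.32001911 0.06836424] [-0.63840802 -0.35371134  8.60616787]
8.4083
```

View pics/s1.png

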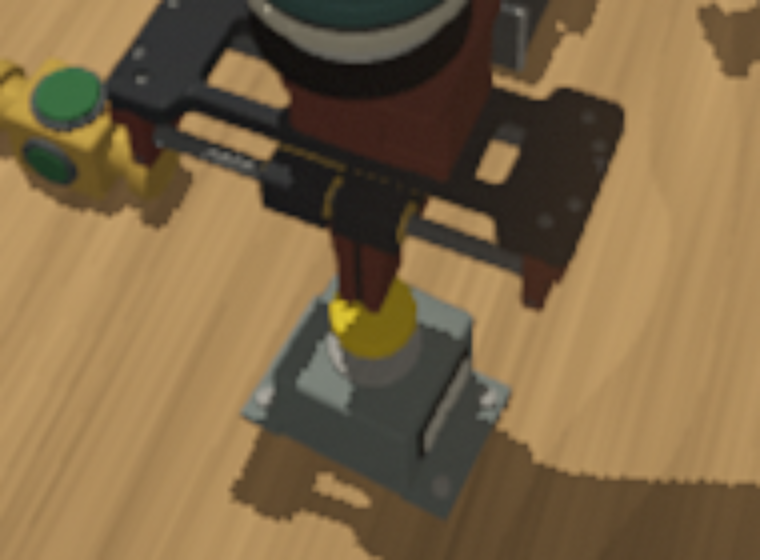

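View pics/s2.png

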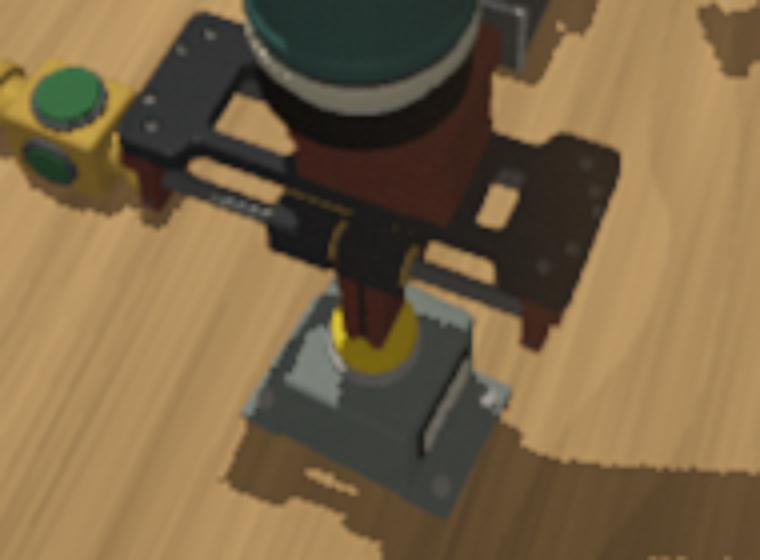

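Side picture: the fingertips sit near the middle of the plunger (crop 372,335) and it is down close to its stop. The fingertips also show about 5 px lower than the side calibration predicts, so I trust the top camera. I'll press once more to be sure it is against the stop, then go to the neck.

Run:
```python
from h import *
Q=np.array([.723,.691,0,0]);Q/=np.linalg.norm(Q)
print(servo_line([.507,.320,.062],rate=.02,contact_N=12),current_position(),current_force())
sleep(.3);print(current_position(),current_force())
servo_line([.507,.320,.25],rate=.25)
move_gripper(.088)
move_ptp([.539,-.022,.25],Q)
servo_line([.539,-.022,.16],rate=.2)
c=capture("top");cv2.imwrite("pics/t3.png",cv2.resize(c["image"][160:280,200:360],None,fx=5,fy=5))
c=capture("side");cv2.imwrite("pics/s3.png",cv2.resize(c["image"][120:300,220:420],None,fx=3.3,fy=3.3))
print(current_clock(),current_position())
```

```text
True [0.50700365 0.3200186  0.06833401] [-1.59365927 -0.43023238  8.32945152]
[0.50703295 0.32002873 0.06834667] [-0.75106436 -0.74055937  7.95335061]
13.1583 [ 0.54038296 -0.02180964  0.16147811]
```

View pics/s3.png

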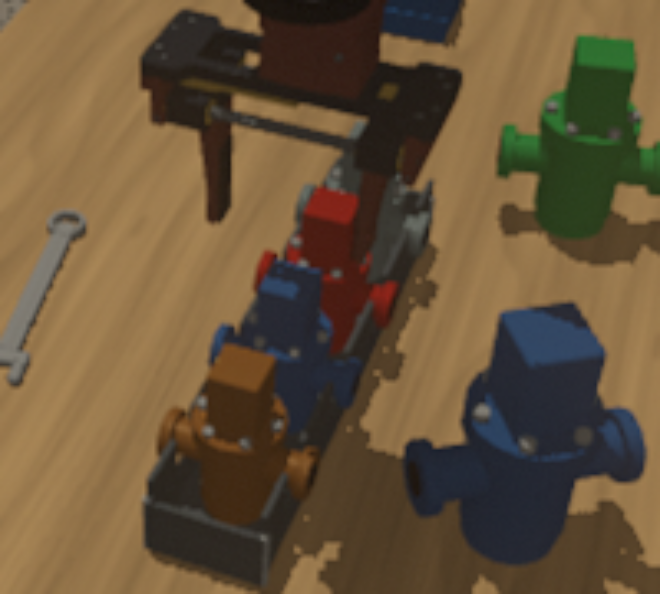

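Side picture: the open fingers (215,215 and 370,250) straddle the stand's row above the blue neck (290,278). Next I descend with a contact guard and check from the side before closing.

Run:
```python
from h import *
print(servo_line([.539,-.022,.089],rate=.08,contact_N=8),current_position())
c=capture("side");cv2.imwrite("pics/s4.png",cv2.resize(c["image"][140:300,230:400],None,fx=3.7,fy=3.7))
print(current_clock(),current_force())
```

```text
False [ 0.53944273 -0.02208171  0.0893931 ]
14.2417 [ 0.25707996 -0.29363895  0.03250417]
```

View pics/s4.png

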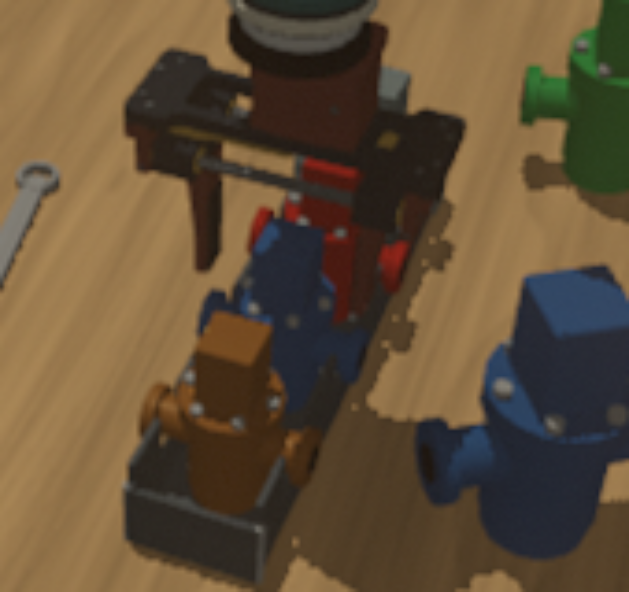

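Side picture: the fingertips (205,265) and (365,305) straddle the blue neck (285,285), about centred. I'll quickly check the y offset from depth in the same camera, then grip.

Run:
```python
from h import *
c=capture("side");P=cloud(c,np.ones((420,560),bool));x,y,z=P.T
for nm,m in(("finger far",(abs(x-.59)<.015)&(abs(y+.015)<.03)&(z>.095)&(z<.13)),("finger near",(abs(x-.485)<.015)&(abs(y+.015)<.03)&(z>.095)&(z<.13)),("neck",(abs(x-.537)<.012)&(abs(y+.01)<.03)&(z>.09)&(z<.118))):
    s=P[m];print(nm,len(s),np.percentile(s,[10,50,90],axis=0).round(4).tolist())
```

```text
finger far 92 [[0.5824, -0.0279, 0.1001], [0.5843, -0.0128, 0.1136], [0.5912, -0.0103, 0.126]]
finger near 75 [[0.4857, -0.0204, 0.0989], [0.4885, -0.0072, 0.112], [0.4936, -0.0056, 0.1266]]
neck 101 [[0.5276, -0.0014, 0.0934], [0.5369, -0.0002, 0.1034], [0.5461, 0.0014, 0.1153]]
```

Run:
```python
from h import *
move_gripper(0.0);p=np.array(current_position());f0=np.array(current_force())
print("gap",current_finger_gap(),current_grip_force(),p,f0)
hit=servo_line(p+[0,0,.02],rate=.03,contact_N=16);print(hit,np.array(current_force())-f0,current_position())
if not hit:
    hit=servo_line(p+[0,0,.08],rate=.05,contact_N=10);print(hit,np.array(current_force())-f0)
if not hit:
    servo_line(p+[0,0,.172],rate=.06)
sleep(.5);print(current_position(),np.array(current_force())-f0,current_torque(),current_finger_gap(),current_grip_force(),current_clock())
for n in("side","top"):
    c=capture(n)
    if n=="side": cv2.imwrite("pics/s5.png",cv2.resize(c["image"][60:320,160:440],None,fx=2.3,fy=2.3))
    else: cv2.imwrite("pics/t5.png",c["image"])
    P=cloud(c,np.ones((420,560),bool)); x,y,z=P.T
    if n=="side":
        m=(abs(x-.539)<.07)&(abs(y+.015)<.06)&(z>.15)&(z<.33)
        hsv=cv2.cvtColor(c["image"],cv2.COLOR_BGR2HSV)
        v=(c["range_z"]>0);hs=hsv[v]  # same row-major order as cloud
        b=m&(hs[:,0]>100)&(hs[:,0]<125)&(hs[:,1]>110)
        print("blue",b.sum(),np.percentile(P[b],[1,50,99],axis=0).round(4).tolist())
```

```text
gap 0.033756329447794935 29.965712428092957 [ 0.5383841  -0.02192586  0.08885958] [-1.42528846 -0.44757667  1.0065591 ]
False [ 1.56372900e+00 -3.66831744e-03 -7.65436959e+00] [ 0.53829198 -0.02191064  0.10884018]
False [ 1.58936842  0.22335368 -7.42563872]
[ 0.53838394 -0.02190884  0.26085054] [ 2.09043801  1.34599272 -7.77256231] [-0.07695293 -0.04946202  0.02533187] 0.03378277771039585 29.95689332485199 19.5083
blue 10 [[0.5149, -0.0333, 0.2509], [0.5425, -0.0288, 0.2743], [0.5648, -0.0079, 0.2973]]
```

View pics/s5.png

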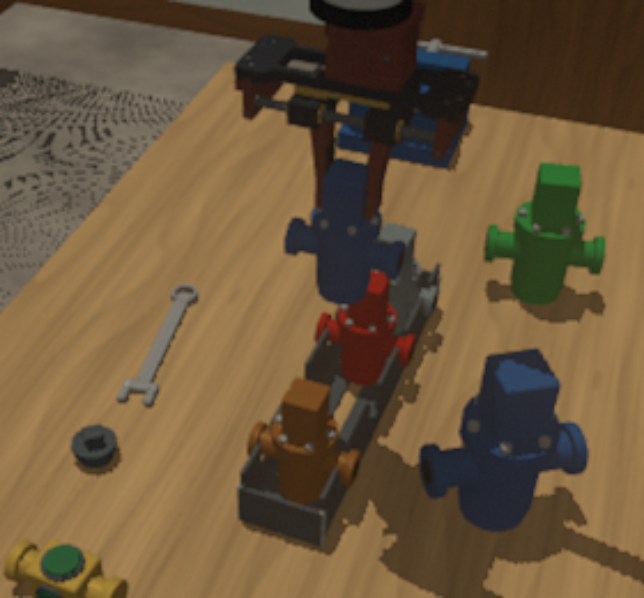

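View pics/t5.png

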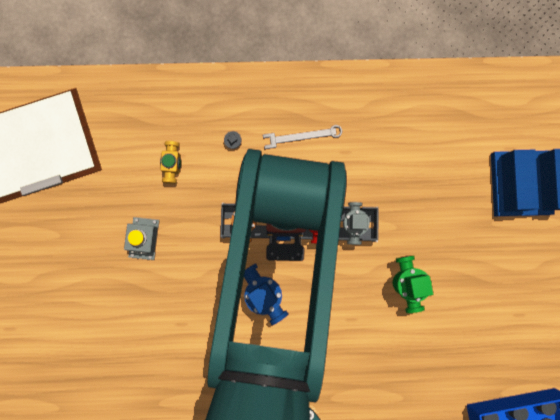

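Side picture: the blue body hangs upright in the fingers at (345,235), clear of the red body. In both pictures the other bodies and bench items are unmoved. One numeric check of level and foot height, then I hand it in.

Run:
```python
from h import *
c=capture("side");P=cloud(c,np.ones((420,560),bool));x,y,z=P.T
m=(abs(x-.537)<.015)&(abs(y+.012)<.045)&(z>.165)&(z<.31)
b=P[m]
for lo in np.arange(.165,.31,.012):
    s=b[(b[:,2]>=lo)&(b[:,2]<lo+.012)]
    if len(s):print(round(lo,3),len(s),np.median(s[:,1]).round(4),s[:,2].min().round(4))
s=P[(abs(y+.02)<.045)&(z>.195)&(z<.24)&(abs(x-.537)<.07)]
l=s[s[:,0]<.50];r=s[s[:,0]>.575];print("stubs",np.percentile(l,[5,50,95],axis=0).round(3).tolist(),np.percentile(r,[5,50,95],axis=0).round(3).tolist())
print(np.abs(current_qvel()).max(),current_clock())
```

```text
0.165 15 0.0019 0.1736
0.177 60 0.0039 0.1772
0.189 67 0.0051 0.1893
0.201 74 0.005 0.2012
0.213 76 0.0048 0.2132
0.225 70 0.0052 0.225
0.237 54 0.0114 0.2371
0.249 141 0.0039 0.249
0.261 80 -0.0005 0.261
0.273 88 -0.0 0.2731
0.285 187 -0.0035 0.2855
0.297 37 -0.0111 0.297
stubs [[0.487, -0.024, 0.211], [0.491, -0.005, 0.226], [0.499, 0.002, 0.236]] [[0.576, -0.023, 0.211], [0.581, -0.009, 0.227], [0.587, -0.002, 0.236]]
0.0014799720920453865 19.6583
```

Foot is at about 0.175 m, the barrel is vertical and the stubs are level.

```bash
python3 -c "
from bench import *
print(close_job())"
```

```text
the job is handed in; nothing more can be done
None
```

The job is handed in: I pushed the plunger down to its stop, then lifted the small blue body straight up. It is held still and level with its foot about 5 cm above the other bodies, which did not move, and the clock read about 20 s of the 48 s allowed.

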